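Set the roller gap selector of the sugar sheeter

ROBOT

A 6-joint arm with a two-finger parallel gripper is mounted at the origin on a cart in front of the work surface, level with it; the furniture and walls round the work are solid. World frame = base frame: x ahead of the robot, y to its left, z up, the work surface at z = 0. Lengths are in m, angles in rad, forces in N, time in s.
With the tool pointing down it reaches from about 0.35 to 0.85 m from the base axis. Payload 8.1 kg.
Tool frame: the origin (TCP) lies at the very end of the fingers, on their centre line; the grasp point (between the pads) lies robot.hold_point_z behind it (robot.hold_point_z is the distance from the TCP to the grasp point, in m); z points along the fingers, y is the direction in which the jaws open and shut (so a half turn about z gives the same grasp; the last joint's range is limited). The gripper opens to 93 mm and grips with 3 to 60 N. Pads are 15 mm wide; open, the fingers measure 128 mm over their backs; the gripper's body (75 mm by 188 mm) begins 65 mm behind the grasp point.
Start: joints at [-1.281, 0.13, 1.488, -0, 1.523, -0.085], TCP at [0.22, -0.558, 0.219] pointing down, gripper open.
Joint ranges: [-2.96, 2.96], [-0.89, 2.26], [0.02, 2.5], [-1.34, 4.48], [0, 2.73], [-2.66, 2.66]. Speed limits (rad/s): [2.39, 2.39, 2.79, 3.14, 3.14, 3.14].

INTERFACE

Orientations are given as a rotation vector (axis times angle).
In Python, from plant import robot, cams gives the robot as it stands. The module is installed in compiled form; this text tells all that it offers.
- The arm moves only by the tool step_arm, never from a script. Its argument "deltas" is a list of rows, each an object with "offset": the shift along the tool's x, y, z in cm, a list of three; "roll": the turn about the tool's z in rad. In form: [{"offset": [x, y, z], "roll": roll}, ...]. A call has 1 to 12 rows; each row shifts and turns the commanded pose from where the row before left it, along the tool's axes as they then stand; what a row does not reach is not made up. A row lasts 1/8 s, in which the tool goes at most 62.5 mm and 10.7 degrees, less where a joint would pass 70% of its speed; a pose out of reach is approached as far as the arm can. A call with a gripper value outside its range is refused whole. "fingers" is the finger opening in cm, from 0 to 9.3, set as the call begins (left out, the last holds). The fingers move at their own pace and stop on an object; "grip_force" is the grip in N (left out, the last holds). Time passes only in rows, so rows that do not move let the fingers close. It gives the time, the measured TCP pose, the force and the opening at its end, in the units of the state.
- robot.read_state(): the state, without advancing time (a new reading comes with each control period).
- cams.read_camera(name): name is "scene" or "top"; returns a dict with "pixels" (384x512x3 uint8, red, green, blue), "fx", "fy", "cx", "cy" (pixels), "extrinsics" (4x4, takes a point from world to camera coordinates). Camera axes: x right, y down, z forward; pixel columns grow to the right and rows downward; lengths in m; the calibration is good to about 2 mm. A picture is of the moment at which its call begins. There is no depth.
- robot.close_job(): hands the job in, once; it reports no verdict.
Trained networks look in a picture, given as the dict that the camera call returned (one of the last four; its "shot" number tells which), for a name from the list of things; names that differ only in an ending like _2 or _b are one class to them, and where a whole thing is asked for, a point or a joint stands for the part that bears it (a point fixed in the world has none). Each returns a list of dicts, best first, with "score" (0 to 1); they miss things now and then, are a little off and sometimes report something else, mostly with a low value. They report only what shows in the picture. A call takes as long as a camera call.
- cams.boxes_of(picture, thing): "xy" ([column, row] in pixels, amid what is visible of it).
- cams.silhouettes(picture, thing): "mask" (384x512 bool, what is visible of it) and "xy" ([column, row] in pixels, amid what is visible of it).
- cams.pinpoint(picture, thing): "xy" ([column, row] in pixels: a listed point, or the origin of a listed thing).
The state is a dict: "t": time; "q": joint angles; "dq": joint speeds; "joint_torque": joint torques, N m; "tool_pos": TCP position; "orientation": TCP orientation; "force": force on the tool from outside, world axes, zero at the start; "wrist_torque": the same for the moment, N m; "opening": finger opening in m.
Only numpy, scipy, OpenCV 4.12 (cv2) and the standard library are available. Lean on these libraries where they do the work, as an engineer would, in place of code of your own. Each camera call takes 0.05 s, during which the arm holds its last target. There are 200 camera calls.

TASK

Set the small sugar sheeter to the gap marked by the red bead: pull its sprung black selector knob up out of the parking recess, turn it towards the red bead and feel gently for the notch there (it is near the bead, not exactly at it), then let the knob drop fully home without ever forcing the mechanism. After that, push the green start button right down and let it come up again; leave the things standing around alone.

Things in the scene. Friction and masses are not known exactly. Their poses are not given: they have to be found in the camera images.
- sheeter: White bench-top sugar sheeter, fixed. Gearbox 110 x 110 mm, 80 mm high; origin at the centre of its underside, x to its back, y to its left, z up. The selector's vertical axis passes through the origin. Steel rollers on the left (to y = 153 mm), all below 95 mm; on the right a step 58 mm high with the start button.
- dial: Round aluminium dial plate, 110 mm across, 3 mm thick, fixed on the gearbox; it carries the hidden notched index ring under the knob. Origin on the selector axis at the plate's underside (80 mm above the worktop), axes as the sheeter's.
- selector: Black selector knob. Origin on its axis, at the height of the gearbox top when home; z up; its pointer is on its -x side. Skirt 78 mm across, top 16 mm above the origin; on it an upright grip bar 46 mm long (along x), 12 mm wide (y), from 16 to 44 mm above the origin. Under the skirt, 32 mm from the axis on the pointer's side, a key 3 mm thick stands down into the notches.
- knob_grip (a point): Point on the knob's axis within the grip bar, 9 mm below the bar's top; axes as selector (bar along x, pinch it along y). Moves with the knob.
- pointer_tip (a point): Tip of the knob's white pointer, 44 mm from its axis. Parked, it points roughly to the sheeter's front (-x), in a wide recess with up to 0.75 rad of play each way. Range 1.75 rad each way. A notch lies within 0.29 rad of each bead, beads being 1.1 rad left and right of the front (exact place hidden, differs each time). There the key has 0.04 rad of play each way, then blocks; between notches it turns easily, sliding on the ring if not lifted.
- selector_lift (a joint): How far the knob is pulled up, m. 0 = fully home in a notch or parked, 0.0065 = key resting on top of the index ring between notches, 0.013 = upper stop. A spring pulls it down with 5 N at home, 8 N at the stop; the key must be lifted over 7 mm to turn freely. Let go, or held loosely, it sinks by itself (in under 0.4 s) to the ring or into a notch.
- red_bead: Red bead, 8 mm across and 9 mm high, fixed on the dial 50 mm from the selector axis: marks the wanted setting. Left or right of the parking mark. Origin at its underside.
- white_bead: White bead of the same size on the other side of the dial: marks the setting that is not wanted.
- start_top (a point): Centre of the top of the green start button (28 mm across) on the step right of the gearbox; moves with it.
- start (a joint): How far the start button is pushed down, m: 0 up, 0.006 at its stop, which takes 5 N. Springs back.
- sugar_ornament: Brittle golden pulled-sugar basket, 128 x 120 x 93 mm, standing on the turntable; origin under its centre. Bystander.
- turntable: Slim display stand, 98 mm across, 131 mm high, with a clear disc; origin under its centre. Bystander.
- isomalt_jar: Jar of white granules, 81 mm across, 163 mm high; origin under its centre. Bystander.
- colour_bottle_3: Small amber colour bottle, white cap, 38 mm across, 94 mm high; origin under its centre. Bystander.

How it is judged:
On the way, in this order (a step that is already met when the one before it is completed fails the run):
1. the selector is pulled up out of the parking recess (value of joint selector_lift above 0.006 m), for 0.1 s.
2. the selector is fully home in the notch by the red bead (value of joint selector_lift below 0.0025 m and horizontal distance between pointer_tip and red_bead below 0.018 m), for 0.2 s.
3. the start button is pushed down (value of joint start above 0.004 m), for 0.1 s.
At the end, for the whole second after the job is handed in: The selector is home (lifted less than 2.5 mm) in the notch by the red bead (pointer tip within 18 mm of the bead, seen from above) and at rest, and the start button is up again (less than 2 mm down) (all of step 2 and value of joint start below 0.002 m and angular speed of selector below 0.1 rad/s); the robot touches nothing.
It fails at once if the selector's key is forced against its notches (over 25 N between selector and dial) (contact force between selector and dial above 25 N).
It fails at once if the start button is pushed while the selector is not home by the red bead (value of joint start above 0.003 m and not (value of joint selector_lift below 0.0025 m and horizontal distance between pointer_tip and red_bead below 0.018 m)).
It fails at once if a thing standing around is pushed away (over 20 mm) (distance of any of sugar_ornament, turntable, isomalt_jar, colour_bottle_3 from where it was at the start of the episode above 0.02 m).
It fails at once if the sugar ornament is tipped (angle between sugar_ornament's own z axis and vertical above 0.2 rad).
It also fails if it takes over 58 s, if anything falls off the work surface, if the arm or the gripper's body presses on something with over 40 N, if the wrist force passes 120 N, or if a joint passes its speed limit or range.

## Working session

There is one attempt and no reset: what is moved stays moved. The work goes in short steps, Python scripts to look and compute and a tool call to move; the robot and the scene stay as the last step left them, time stands still between calls to the robot, and variables do not carry over. Pictures are saved under pics/ and viewed, about 8 in all and at most 12, crops included, and the job is handed in when it is done.

Besides the shell and the picture viewer there is one more tool, called after "Emit:" as name(argument=value, ...), one argument or row to a line, values as JSON. step_arm: Moves the arm, as the interface text tells. Its arguments: {"type":"object","properties":{"deltas":{"type":"array"},"fingers":{"type":"number"},"grip_force":{"type":"number"}},"required":["deltas"]}

```bash
mkdir -p pics; cat > h.py <<'E'
import numpy as np, cv2
from plant import robot, cams
def ray(p,uv):
    E=np.array(p["extrinsics"]);R=E[:3,:3];c=-R.T@E[:3,3]
    d=R.T@np.array([(uv[0]-p["cx"])/p["fx"],(uv[1]-p["cy"])/p["fy"],1]);return c,d/np.linalg.norm(d)
def atz(p,uv,z):
    c,d=ray(p,uv);return c+d*(z-c[2])/d[2]
def tri(rs):
    A=sum(np.eye(3)-np.outer(d,d) for c,d in rs);b=sum((np.eye(3)-np.outer(d,d))@c for c,d in rs);return np.linalg.solve(A,b)
def proj(p,X):
    E=np.array(p["extrinsics"]);x=E[:3,:3]@X+E[:3,3];return [p["fx"]*x[0]/x[2]+p["cx"],p["fy"]*x[1]/x[2]+p["cy"]]
E
python3 - <<'E'
from h import *
np.set_printoptions(precision=4,suppress=True)
P={n:cams.read_camera(n) for n in("scene","top")}
cv2.imwrite("pics/a.png",np.vstack([cv2.cvtColor(P[n]["pixels"],cv2.COLOR_RGB2BGR) for n in P])[:, :])
for n in P: cv2.imwrite(f"pics/{n}.png",cv2.cvtColor(P[n]["pixels"],cv2.COLOR_RGB2BGR)); print(n,ray(P[n],(256,192)))
print(robot.read_state(),robot.hold_point_z)
Z=dict(sheeter=0,dial=.08,selector=.08,knob_grip=.115,pointer_tip=None,red_bead=.083,white_bead=.083,start_top=None,sugar_ornament=.131,turntable=0,isomalt_jar=0,colour_bottle_3=0)
for t in Z:
    rs=[]
    for n in P:
        r=cams.pinpoint(P[n],t)
        for k in r[:2]: print(t,n,np.array(k["xy"]),round(k["score"],2), atz(P[n],k["xy"],Z[t]) if Z[t] is not None else "")
        if r: rs.append(ray(P[n],r[0]["xy"]))
    if len(rs)==2: print("   tri",tri(rs))
E
```

```text
scene (array([-0.1354,  0.8031,  0.5709]), array([ 0.6933, -0.5371, -0.4805]))
top (array([0.3765, 0.2615, 0.9397]), array([ 0.2093,  0.0319, -0.9773]))
{'t': 0.1, 'q': array([-1.2814,  0.1311,  1.4892,  0.    ,  1.523 , -0.0853]), 'dq': array([-0.0005, -0.0028, -0.0024, -0.0012,  0.0034,  0.0001]), 'joint_torque': array([  0.0001, -56.1342, -49.3097,   0.0769,   0.0291,  -0.    ]), 'tool_pos': array([ 0.2195, -0.5578,  0.2177]), 'orientation': array([-3.0849, -0.5849,  0.0002]), 'force': array([ 0.6549,  0.2881, -0.3842]), 'wrist_torque': array([-0.0227,  0.0328, -0.0167]), 'opening': 0.09296189574077432} 0.0188
sheeter scene [314.1 201.6] 0.88 [0.5264 0.0626 0.    ]
sheeter top [345.9 213.7] 0.98 [0.5366 0.0642 0.    ]
sheeter top [274.9 154. ] 0.57 [0.681  0.2502 0.    ]
   tri [ 0.5341  0.0605 -0.0039]
dial scene [311.5 177.8] 0.44 [0.5382 0.069  0.08  ]
dial top [353.3 211.4] 0.57 [0.5293 0.0642 0.08  ]
   tri [0.5326 0.0679 0.0816]
selector scene [314.9 177.4] 0.59 [0.5336 0.0591 0.08  ]
selector top [356.6 207.2] 0.88 [0.5396 0.0568 0.08  ]
   tri [0.5392 0.055  0.0766]
knob_g
[... 512 characters left out ...]
 0.76 [0.6965 0.3739 0.131 ]
sugar_ornament top [224.8 125.1] 0.94 [0.6995 0.3686 0.131 ]
   tri [0.7017 0.37   0.1275]
turntable scene [198.5 213.6] 0.7 [0.6903 0.3797 0.    ]
turntable top [226.8 145.8] 0.85 [0.6953 0.376  0.    ]
   tri [ 0.6967  0.3765 -0.0044]
isomalt_jar scene [211.5 274. ] 0.91 [0.4416 0.4888 0.    ]
isomalt_jar top [176.3 238.6] 0.87 [0.4481 0.4804 0.    ]
isomalt_jar top [345.5 212. ] 0.67 [0.5408 0.0653 0.    ]
   tri [ 0.4495  0.4833 -0.0087]
colour_bottle_3 scene [235.9 202.9] 0.68 [0.672  0.2569 0.    ]
colour_bottle_3 scene [312.1 168.2] 0.62 [ 0.7026 -0.1097  0.    ]
colour_bottle_3 top [276.8 155.4] 0.49 [0.6775 0.2451 0.    ]
   tri [ 0.6823  0.2469 -0.0089]
```

View pics/top.png

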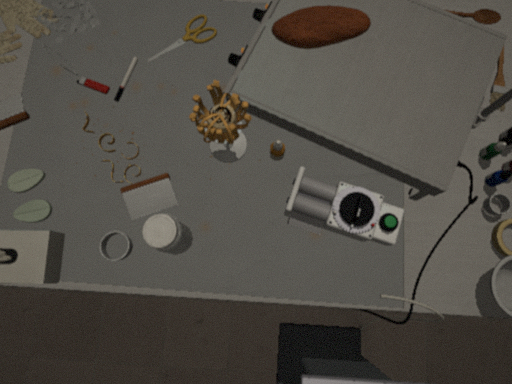

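View pics/scene.png

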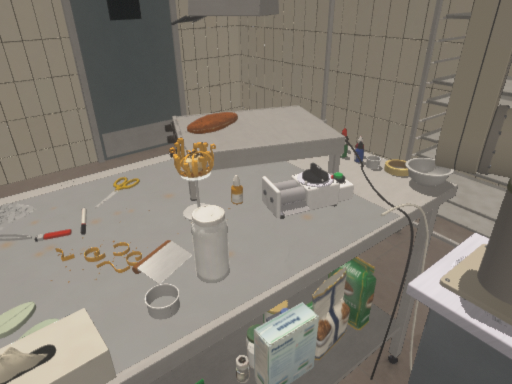

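```bash
python3 - <<'E'
from h import *
t=cv2.imread("pics/top.png")[160:260,275:415];s=cv2.imread("pics/scene.png")[145:225,250:370]
t=cv2.resize(t,(784,560),interpolation=cv2.INTER_CUBIC)
cv2.imwrite("pics/tc.png",t)
E
```

```text
(no output)
```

View pics/tc.png

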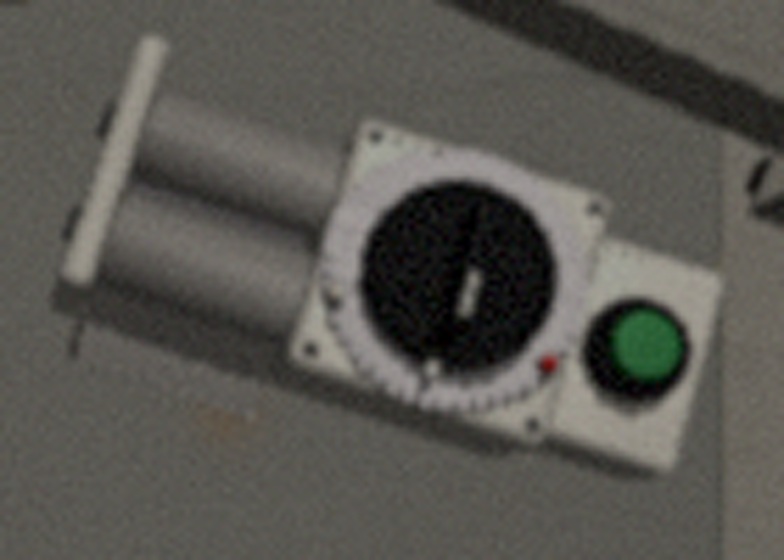

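```bash
python3 - <<'E'
from h import *
np.set_printoptions(precision=4,suppress=True)
p=cams.read_camera("top")
f=lambda u,v,z:atz(p,(275+u/5.6,160+v/5.6),z)
sc=np.array([f(375,135,.08),f(597,208,.08),f(533,425,.08),f(310,348,.08)]);print("screws",sc,sc.mean(0))
c=sc.mean(0)
print("yaw est", np.arctan2(*(sc[0]-sc[3])[1::-1]),np.arctan2(*(sc[1]-sc[2])[1::-1]),np.arctan2(*(sc[0]-sc[1])[1::-1])-np.pi/2,np.arctan2(*(sc[3]-sc[2])[1::-1])-np.pi/2)
red=f(548,363,.0875);wh=f(333,298,.0875);print("red",red,"white",wh)
# solve center from beads: chord
m=(red+wh)/2
d=(wh-red)[:2];L=np.linalg.norm(d);print("chord",L,"expected",.1*np.sin(1.1))
n=np.array([d[1],-d[0]])/L; yaw=np.arctan2(n[1],n[0]);print("yaw",yaw,"center",m[:2]+n*.05*np.cos(1.1))
tip=f(432,368,.09);print("tip",tip)
print("dialc",f(458,280,.083),"skirt c",f(459,277,.096),"green",f(648,345,.066),f(648,345,.06))
print(f(478,205,.124),f(440,345,.124),f(468,293,.124), f(475,270,.124),f(462,317,.124))
E
```

```text
screws [[ 0.592   0.0914  0.08  ]
 [ 0.5668 -0.0006  0.08  ]
 [ 0.4756  0.0252  0.08  ]
 [ 0.5013  0.1159  0.08  ]] [0.5339 0.058  0.08  ]
yaw est -0.2638741122377532 -0.275751026637193 -0.26687958085028907 -0.27523416811714907
red [0.5001 0.0214 0.0875] white [0.5211 0.1085 0.0875]
chord 0.0895505504632495 expected 0.08912073600614355
yaw -0.2368398136429809 center [0.5327 0.0596]
tip [0.4948 0.0686 0.09  ]
dialc [0.5325 0.057  0.083 ] skirt c [0.5314 0.0597 0.096 ] green [ 0.5133 -0.0259  0.066 ] [ 0.5143 -0.0278  0.06  ]
[0.5553 0.0593 0.124 ] [0.4992 0.0734 0.124 ] [0.5202 0.0628 0.124 ] [0.5294 0.0602 0.124 ] [0.5107 0.065  0.124 ]
```

Emit:
step_arm(
  deltas=[
    {"offset":[4.3,-3.8,0],"roll":0},
    {"offset":[4.3,-3.8,0],"roll":0},
    {"offset":[4.3,-3.8,0],"roll":0},
    {"offset":[4.3,-3.8,0],"roll":0},
    {"offset":[4.3,-3.8,0],"roll":0},
    {"offset":[4.3,-3.8,0],"roll":0},
    {"offset":[4.3,-3.8,0],"roll":0},
    {"offset":[4.3,-3.8,0],"roll":0},
    {"offset":[4.3,-3.8,0],"roll":0},
    {"offset":[4.3,-3.8,0],"roll":0},
    {"offset":[4.3,-3.8,0],"roll":0},
    {"offset":[4.3,-3.8,0],"roll":0},
  ],
  fingers=5,
  grip_force=30,
)

```text
t: 2.85
tool_pos: [0.5337, 0.0568, 0.2189]
orientation: [3.086, 0.585, 0.001]
force: [0.5, -1.4, -0.2]
opening: 0.05
```

Emit:
step_arm(
  deltas=[
    {"offset":[0,0,1],"roll":0.156},
    {"offset":[0,0,1],"roll":0.156},
    {"offset":[0,0,1],"roll":0.156},
    {"offset":[0,0,1],"roll":0.157},
    {"offset":[0,0,0],"roll":0},
  ],
)

```text
t: 3.48
tool_pos: [0.5323, 0.0549, 0.1778]
orientation: [3.117, -0.39, -0.003]
force: [-0.2, -0.5, -0.4]
opening: 0.0499
```

```bash
python3 - <<'E'
from h import *
np.set_printoptions(precision=4,suppress=True)
s=robot.read_state();print(s["q"],s["tool_pos"])
from scipy.spatial.transform import Rotation as R
print(R.from_rotvec(s["orientation"]).as_matrix())
p=cams.read_camera("top");cv2.imwrite("pics/b.png",cv2.resize(cv2.cvtColor(p["pixels"][130:270,250:430],cv2.COLOR_RGB2BGR),None,fx=4,fy=4))
p=cams.read_camera("scene");print(cams.pinpoint(p,"pointer_tip"),cams.pinpoint(p,"knob_grip"))
E
```

```text
[ 0.007  -0.0208  1.7199  0.      1.4442  1.827 ] [0.5323 0.0549 0.1778]
[[ 0.9691 -0.2466 -0.0017]
 [-0.2466 -0.9691  0.    ]
 [-0.0017  0.0004 -1.    ]]
[{'xy': [320.6, 182.1], 'score': 0.54}] [{'xy': [312.1, 165.2], 'score': 0.71}]
```

Emit:
step_arm(
  deltas=[
    {"offset":[0,-0.46,2],"roll":0},
    {"offset":[0,0,2],"roll":0},
    {"offset":[0,0,2],"roll":0},
    {"offset":[0,0,1],"roll":0},
    {"offset":[0,0,0.8],"roll":0},
    {"offset":[0,0,0],"roll":0},
  ],
)

```text
t: 4.42
tool_pos: [0.5337, 0.0594, 0.1]
orientation: [3.117, -0.392, -0.002]
force: [0.2, -0.7, 0.1]
opening: 0.0498
```

Emit:
step_arm(
  deltas=[
    {"offset":[0,0,0],"roll":0},
    {"offset":[0,0,0],"roll":0},
    {"offset":[0,0,0],"roll":0},
    {"offset":[0,0,0],"roll":0},
  ],
  fingers=0,
  grip_force=5,
)

```text
t: 4.92
tool_pos: [0.5342, 0.0594, 0.1009]
orientation: [-3.117, 0.392, -0.001]
force: [-0.4, 1.1, 0.8]
opening: 0.0148
```

```bash
python3 - <<'E'
from h import *
np.set_printoptions(precision=4,suppress=True)
s=robot.read_state();print(s)
p=cams.read_camera("top")
a=cv2.imread("pics/b.png")
b=cv2.resize(cv2.cvtColor(p["pixels"][160:260,300:420],cv2.COLOR_RGB2BGR),None,fx=5,fy=5);cv2.imwrite("pics/c.png",b)
E
```

```text
{'t': 4.925, 'q': array([0.0153, 0.0503, 1.7933, 0.    , 1.2977, 1.8362]), 'dq': array([-0.0016,  0.001 ,  0.0003,  0.0137, -0.004 ,  0.0008]), 'joint_torque': array([  0.0106, -48.9835, -46.3732,  -0.0482,  -0.0739,  -0.0031]), 'tool_pos': array([0.5342, 0.0594, 0.1009]), 'orientation': array([-3.117 ,  0.392 , -0.0005]), 'force': array([-0.3684,  1.0729,  0.7873]), 'wrist_torque': array([ 0.3676, -0.052 ,  0.0367]), 'opening': 0.014766468949820392}
```

View pics/c.png

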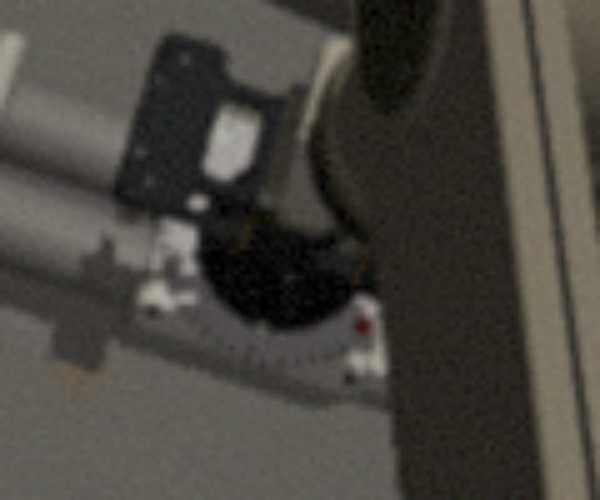

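Emit:
step_arm(
  deltas=[
    {"offset":[0,0,0],"roll":0},
    {"offset":[0,0,0],"roll":0},
    {"offset":[0,0,0],"roll":0},
  ],
  grip_force=15,
)

```text
t: 5.35
tool_pos: [0.5344, 0.0605, 0.1009]
orientation: [-3.115, 0.391, -0.001]
force: [1.0, 4.6, 0.1]
opening: 0.0119
```

Emit:
step_arm(
  deltas=[
    {"offset":[0,0,0],"roll":0},
    {"offset":[0,0,0],"roll":0},
  ],
  grip_force=35,
)

```text
t: 5.6
tool_pos: [0.5344, 0.0604, 0.1009]
orientation: [-3.115, 0.391, -0.001]
force: [1.3, 6.1, 0.4]
opening: 0.0118
```

Emit:
step_arm(
  deltas=[
    {"offset":[0,-0.12,0],"roll":0},
    {"offset":[0,0,0],"roll":0},
  ],
)

```text
t: 5.85
tool_pos: [0.5345, 0.0606, 0.1009]
orientation: [3.117, -0.392, 0.0]
force: [-0.4, 1.2, 2.6]
opening: 0.0116
```

Emit:
step_arm(
  deltas=[
    {"offset":[0,0,-0.25],"roll":0},
    {"offset":[0,0,-0.25],"roll":0},
    {"offset":[0,0,-0.25],"roll":0},
    {"offset":[0,0,-0.25],"roll":0},
    {"offset":[0,0,0],"roll":0},
  ],
)

```text
t: 6.48
tool_pos: [0.5343, 0.0606, 0.1102]
orientation: [-3.117, 0.392, 0.0]
force: [5.2, 1.6, -8.0]
opening: 0.0119
```

Emit:
step_arm(
  deltas=[
    {"offset":[0,0,0],"roll":-0.13},
    {"offset":[0,0,0],"roll":-0.13},
    {"offset":[0,0,0],"roll":-0.13},
    {"offset":[0,0,0],"roll":-0.13},
    {"offset":[0,0,0],"roll":-0.13},
    {"offset":[0,0,0],"roll":-0.13},
    {"offset":[0,0,0],"roll":0},
    {"offset":[0,0,0],"roll":0},
  ],
)

```text
t: 7.48
tool_pos: [0.5343, 0.0609, 0.1101]
orientation: [-3.031, -0.823, -0.0]
force: [4.8, 4.1, -7.7]
opening: 0.012
```

```bash
cat > st.py <<'E'
from h import *
from scipy.spatial.transform import Rotation as R
np.set_printoptions(precision=4,suppress=True)
s=robot.read_state();M=R.from_rotvec(s["orientation"]).as_matrix()
print(s["t"],s["tool_pos"],"yaw",np.arctan2(M[1,0],M[0,0]),"F",s["force"],"T",s["wrist_torque"],s["opening"],"q6",s["q"][5])
E
python3 st.py
```

```text
7.475 [0.5343 0.0609 0.1101] yaw 0.5299433748831699 F [ 4.8175  4.1189 -7.6793] T [ 0.6436 -0.9984  0.0025] 0.012038007866256176 q6 1.058319756927108
```

Emit:
step_arm(
  deltas=[
    {"offset":[0,0,0.2],"roll":0},
    {"offset":[0,0,0.2],"roll":0},
    {"offset":[0,0,0],"roll":0},
  ],
  grip_force=12,
)

```text
t: 7.85
tool_pos: [0.5342, 0.0609, 0.1061]
orientation: [-3.031, -0.822, 0.0]
force: [3.2, 4.2, -7.5]
opening: 0.0118
```

```bash
python3 st.py
```

```text
7.85 [0.5342 0.0609 0.1061] yaw 0.5298474622506966 F [ 3.1863  4.1684 -7.475 ] T [ 0.7824 -0.7423  0.0057] 0.011814789565516081 q6 1.0584206219497947
```

Emit:
step_arm(
  deltas=[
    {"offset":[0,0,-0.2],"roll":0},
    {"offset":[0,0,-0.2],"roll":0},
    {"offset":[0,0,0],"roll":-0.04},
    {"offset":[0,0,0],"roll":-0.04},
    {"offset":[0,0,0.2],"roll":0},
    {"offset":[0,0,0.15],"roll":0},
    {"offset":[0,0,0],"roll":0},
  ],
  grip_force=25,
)

```text
t: 8.72
tool_pos: [0.5342, 0.0609, 0.1069]
orientation: [-2.996, -0.943, 0.0]
force: [3.0, 4.4, -4.3]
opening: 0.0117
```

```bash
python3 st.py; python3 - <<'E'
from h import *
p=cams.read_camera("top");b=cv2.resize(cv2.cvtColor(p["pixels"][190:250,325:405],cv2.COLOR_RGB2BGR),None,fx=8,fy=8,interpolation=cv2.INTER_CUBIC);cv2.imwrite("pics/d.png",b)
E
```

```text
8.725 [0.5342 0.0609 0.1069] yaw 0.6098640748659339 F [ 2.9604  4.3589 -4.3239] T [ 0.7206 -0.5864  0.0002] 0.01168404051769015 q6 0.978425933430068
```

View pics/d.png

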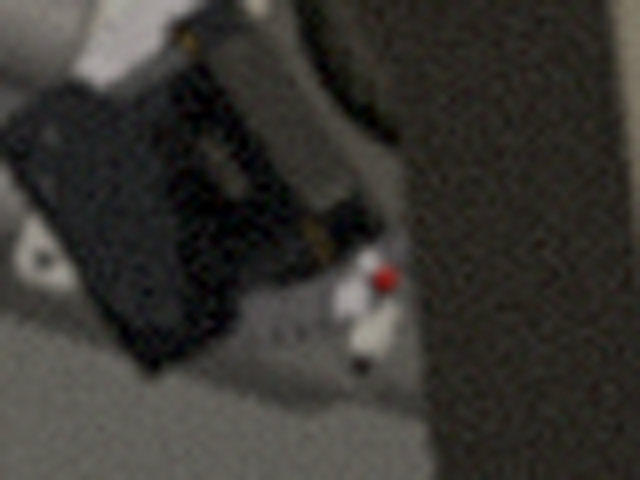

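Emit:
step_arm(
  deltas=[
    {"offset":[0,0,0.05],"roll":0},
    {"offset":[0,0,0],"roll":0},
  ],
  grip_force=12,
)

```text
t: 9.02
tool_pos: [0.5341, 0.0609, 0.1062]
orientation: [-2.996, -0.943, 0.0]
force: [4.1, 4.8, -8.0]
opening: 0.0117
```

Emit:
step_arm(
  deltas=[
    {"offset":[0,0,0],"roll":-0.02},
    {"offset":[0,0,0],"roll":-0.02},
    {"offset":[0,0,0],"roll":0},
  ],
)

```text
t: 9.4
tool_pos: [0.534, 0.0608, 0.1061]
orientation: [-2.976, -1.003, 0.001]
force: [2.3, 4.6, -7.9]
opening: 0.0123
```

```bash
python3 st.py
```

```text
9.4 [0.534  0.0608 0.1061] yaw 0.6498528989312016 F [ 2.3216  4.5936 -7.9194] T [ 0.8159 -0.5534 -0.2395] 0.012253831186758506 q6 0.9383806459477649
```

Emit:
step_arm(
  deltas=[
    {"offset":[0,0,0],"roll":0.04},
    {"offset":[0,0,0],"roll":0.02},
    {"offset":[0,0,0],"roll":0},
  ],
)

```text
t: 9.78
tool_pos: [0.5341, 0.0608, 0.1061]
orientation: [-3.005, -0.913, 0.001]
force: [3.1, 4.9, -7.0]
opening: 0.0117
```

```bash
python3 st.py
```

```text
9.775 [0.5341 0.0608 0.1061] yaw 0.5895725507503777 F [ 3.1115  4.9336 -6.9874] T [ 0.8368 -0.5927  0.0189] 0.011687780378544583 q6 0.9987217952749546
```

Emit:
step_arm(
  deltas=[
    {"offset":[0,0,0],"roll":0.03},
    {"offset":[0,0,0],"roll":0.03},
    {"offset":[0,0,0],"roll":0},
  ],
)

```text
t: 10.15
tool_pos: [0.5341, 0.0608, 0.1062]
orientation: [-3.032, -0.822, 0.001]
force: [3.7, 4.1, -6.7]
opening: 0.0121
```

```bash
python3 st.py
```

```text
10.15 [0.5341 0.0608 0.1062] yaw 0.5294205810858548 F [ 3.6619  4.1032 -6.6976] T [ 0.758  -0.6493  0.017 ] 0.012103243388412819 q6 1.0588496380067456
```

Emit:
step_arm(
  deltas=[
    {"offset":[0,0,0],"roll":0.03},
    {"offset":[0,0,0],"roll":0.03},
    {"offset":[0,0,0],"roll":0},
  ],
)

```text
t: 10.52
tool_pos: [0.5341, 0.0607, 0.1062]
orientation: [-3.055, -0.731, 0.001]
force: [3.6, 3.5, -8.3]
opening: 0.0117
```

```bash
python3 st.py
```

```text
10.525 [0.5341 0.0607 0.1062] yaw 0.470055827121935 F [ 3.6382  3.538  -8.2526] T [ 0.7067 -0.5849  0.1198] 0.011692092007755107 q6 1.1182322660171293
```

Emit:
step_arm(
  deltas=[
    {"offset":[0,0,0],"roll":0.03},
    {"offset":[0,0,0],"roll":0.02},
    {"offset":[0,0,0],"roll":0},
  ],
)

```text
t: 10.9
tool_pos: [0.5339, 0.0605, 0.1063]
orientation: [-3.072, -0.654, 0.001]
force: [1.4, 3.8, -7.3]
opening: 0.0125
```

```bash
python3 st.py; python3 - <<'E'
from h import *
p=cams.read_camera("top");b=cv2.resize(cv2.cvtColor(p["pixels"][190:250,325:405],cv2.COLOR_RGB2BGR),None,fx=8,fy=8,interpolation=cv2.INTER_CUBIC);cv2.imwrite("pics/e.png",b)
E
```

```text
10.9 [0.5339 0.0605 0.1063] yaw 0.4197226667013038 F [ 1.4139  3.752  -7.3344] T [ 0.6725 -0.2184  0.2698] 0.01251854425793654 q6 1.168491960880581
```

Emit:
step_arm(
  deltas=[
    {"offset":[0,0,0],"roll":-0.06},
    {"offset":[0,0,0],"roll":-0.06},
    {"offset":[0,0,0],"roll":0},
  ],
)

```text
t: 11.32
tool_pos: [0.5339, 0.0606, 0.1064]
orientation: [-3.028, -0.837, 0.001]
force: [0.2, 4.6, -7.3]
opening: 0.0122
```

Emit:
step_arm(
  deltas=[
    {"offset":[0,0,0.15],"roll":0},
    {"offset":[0,0,0.15],"roll":0},
    {"offset":[0,0,0.15],"roll":0},
    {"offset":[0,0,0],"roll":0},
  ],
)

```text
t: 11.82
tool_pos: [0.534, 0.0606, 0.1018]
orientation: [-3.028, -0.837, 0.001]
force: [-2.1, 5.1, -6.2]
opening: 0.012
```

```bash
python3 st.py
```

```text
11.825 [0.534  0.0606 0.1018] yaw 0.5394460196024393 F [-2.0815  5.1226 -6.1709] T [ 0.9086  0.3177 -0.0138] 0.011959184998053676 q6 1.0487817861641884
```

Down at lift about 1 mm, still carrying the spring force. Release, and let the spring seat it.

Emit:
step_arm(
  deltas=[
    {"offset":[0,0,0],"roll":0},
    {"offset":[0,0,0],"roll":0},
    {"offset":[0,0,0],"roll":0},
    {"offset":[0,0,0],"roll":0},
    {"offset":[0,0,0],"roll":0},
  ],
  fingers=4.5,
)

```text
t: 12.45
tool_pos: [0.5345, 0.0604, 0.1023]
orientation: [3.028, 0.837, 0.0]
force: [0.2, -0.0, -0.4]
opening: 0.0447
```

Emit:
step_arm(
  deltas=[
    {"offset":[0,0,-3],"roll":0},
    {"offset":[0,0,-5],"roll":0},
    {"offset":[0,-5,-2],"roll":0},
    {"offset":[0,-6,0],"roll":0},
    {"offset":[0,-6,0],"roll":0},
    {"offset":[0,0,0],"roll":0},
  ],
)

```text
t: 13.2
tool_pos: [0.4451, 0.2094, 0.2023]
orientation: [-3.025, -0.846, -0.0]
force: [-0.9, -0.5, 0.7]
opening: 0.045
```

```bash
python3 st.py; python3 - <<'E'
from h import *
np.set_printoptions(precision=4,suppress=True)
P={n:cams.read_camera(n) for n in("top","scene")}
p=P["top"];b=cv2.resize(cv2.cvtColor(p["pixels"][160:260,275:415],cv2.COLOR_RGB2BGR),(784,560),interpolation=cv2.INTER_CUBIC);cv2.imwrite("pics/f.png",b)
for n in P:
  for t,z in (("pointer_tip",.09),("red_bead",.083),("start_top",.066),("knob_grip",.115)):
    for k in cams.pinpoint(P[n],t)[:1]: print(n,t,k["xy"],k["score"],atz(P[n],k["xy"],z))
E
```

```text
13.2 [0.4451 0.2094 0.2023] yaw 0.5451428145527737 F [-0.8621 -0.465   0.6845] T [-0.0182 -0.0172  0.0039] 0.04496682501308801 q6 1.3604032300370574
scene pointer_tip [330.3, 177.8] 0.9 [0.4897 0.0411 0.09  ]
scene start_top [329.5, 177.8] 0.75 [0.5225 0.005  0.066 ]
scene knob_grip [310.8, 166.0] 0.74 [0.5471 0.0659 0.115 ]
```

View pics/f.png

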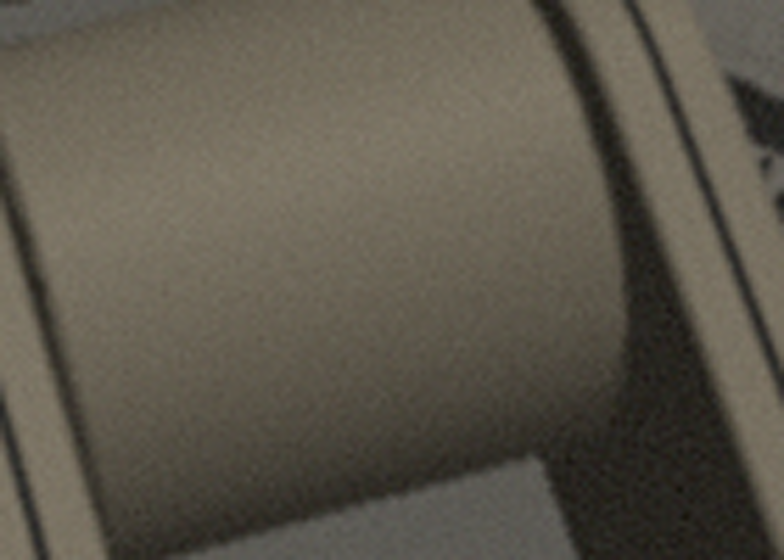

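Emit:
step_arm(
  deltas=[
    {"offset":[-3.2,5.2,0],"roll":0},
    {"offset":[-3.2,5.2,0],"roll":0},
    {"offset":[-3.2,5.2,0],"roll":0},
    {"offset":[-3.2,5.2,0],"roll":0},
    {"offset":[-3.2,5.2,0],"roll":0},
    {"offset":[-3.2,5.2,0],"roll":0},
    {"offset":[-3.2,5.2,0],"roll":0},
    {"offset":[-3.2,5.2,0],"roll":0},
    {"offset":[0,0,0],"roll":0},
  ],
  fingers=0,
)

```text
t: 14.82
tool_pos: [0.44, -0.2862, 0.2016]
orientation: [3.03, 0.829, -0.002]
force: [-0.5, -0.1, 0.2]
opening: 0.0004
```

```bash
python3 st.py; python3 - <<'E'
from h import *
np.set_printoptions(precision=4,suppress=True)
P={n:cams.read_camera(n) for n in("top","scene")}
p=P["top"];b=cv2.resize(cv2.cvtColor(p["pixels"][160:260,275:415],cv2.COLOR_RGB2BGR),(784,560),interpolation=cv2.INTER_CUBIC);cv2.imwrite("pics/g.png",b)
for n in P:
  for t,z in (("pointer_tip",.09),("red_bead",.083),("start_top",.066),("knob_grip",.115)):
    for k in cams.pinpoint(P[n],t)[:1]: print(n,t,k["xy"],k["score"],atz(P[n],k["xy"],z))
E
```

```text
14.825 [ 0.44   -0.2862  0.2016] yaw 0.5341732822540752 F [-0.5257 -0.0545  0.1799] T [ 0.0301 -0.0232  0.011 ] 0.0004476601924426005 q6 0.3629240432952905
top pointer_tip [365.5, 224.3] 0.57 [0.4999 0.0386 0.09  ]
top start_top [390.7, 220.6] 0.61 [ 0.5157 -0.0258  0.066 ]
scene pointer_tip [327.5, 177.1] 0.96 [0.4981 0.044  0.09  ]
scene start_top [339.2, 175.8] 0.63 [ 0.513 -0.029  0.066]
```

View pics/g.png

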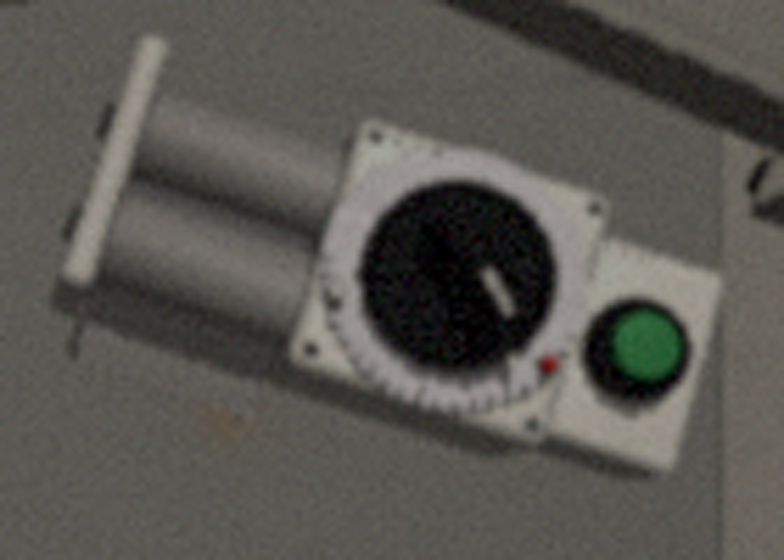

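```bash
python3 - <<'E'
from h import *
np.set_printoptions(precision=4,suppress=True)
P=cams.read_camera("top");S=cams.read_camera("scene")
f=lambda u,v,z:atz(P,(275+u/5.6,160+v/5.6),z)
a,b=f(488,268,.124),f(512,316,.124);print("mark angle",np.arctan2(*(a-b)[1::-1]),"tip",[f(515,365,z) for z in(.083,.09)],"red",f(548,363,.0875))
new=cv2.cvtColor(S["pixels"],cv2.COLOR_RGB2BGR)
cv2.imwrite("pics/scene2.png",new)
old=cv2.imread("pics/scene.png")
go,gn=[cv2.cvtColor(i,cv2.COLOR_BGR2GRAY).astype(int) for i in(old,new)]
for c in range(302,330,3): print(c,"old",go[160:190,c],"\n    new",gn[160:190,c])
z=[cv2.resize(i[150:200,285:355],None,fx=8,fy=8,interpolation=cv2.INTER_CUBIC)[:, :] for i in(old,new)]
cv2.imwrite("pics/cmp.png",cv2.resize(np.hstack(z),(800,286)))
# tip/mark detail
o=np.array([.5335,.0602])
for off in(.75,.78,.81,.84,.87):
    th=-.26+off; X=np.array([o[0]-.044*np.cos(th),o[1]-.044*np.sin(th),.09]); print(off,(np.array(proj(P,X))-[275,160])*5.6,proj(S,X),np.linalg.norm(X[:2]-[.5001,.0214]))
E
```

```text
mark angle 0.47793232459969937 tip [array([0.4991, 0.0335, 0.083 ]), array([0.4981, 0.0353, 0.09  ])] red [0.5001 0.0214 0.0875]
302 old [181 180 180 179 181 180 180 180 177 160 153 152 167 139 127 122 120 118
 149 202 217 218 207 155 153 188 172 175 173 166] 
    new [182 180 181 181 181 180 180 179 177 159 153 154 167 139 127 123 121 117
 150 203 218 219 207 155 153 188 173 175 173 167]
305 old [180 181 181 180 180 179 180 180 180 171 115  75  67  65  65  65  64  64
  61  66 105 180 165 150 146 200 221 218 190 152] 
    new [181 181 181 181 181 180 180 181 181 171 114  76  65  64  67  65  65  63
  61  64 105 181 164 149 147 200 223 218 189 154]
308 old [178 180 180 179 179 181 181 180 173 111  72  64  65  65  65  66  66  65
  63  63  62  74 126 200 212 185 219 193 160 200] 
    new [180 181 181 177 152 117  98  94  92  79  65  62  60  63  65  65  66  65
  63  62  63  76 132 201 212 185 219 193 161 200]
311 old [181 180 171 113  78  73  72  66  65  61  60  62  63  64  65  66  65  66
  65  62  62  63  76 129 203 200 174 220 221 201] 
    new [180 180 179 174 115  73  63  61  61  61  
[... 1504 characters left out ...]
2 150 152 150 149 149] 
    new [127 120 117 117 116 117 116 118 116 116 118 118 120 153 204 217 202 178
 150 139 141 201 216 192 152 149 152 150 149 149]
0.75 [504.5806 372.8985] [np.float64(329.40655375311576), np.float64(177.065408669834)] 0.01888762106252475
0.78 [507.4785 371.496 ] [np.float64(329.5081449128675), np.float64(176.88209120491666)] 0.017599952398736678
0.81 [510.3273 370.0058] [np.float64(329.59621751764826), np.float64(176.6969996964273)] 0.01632778767322315
0.84 [513.1242 368.4291] [np.float64(329.6707297091659), np.float64(176.5103127740337)] 0.01507634072270555
0.87 [515.8668 366.7675] [np.float64(329.73165310883576), np.float64(176.32220956056022)] 0.013852504834198157
```

View pics/cmp.png

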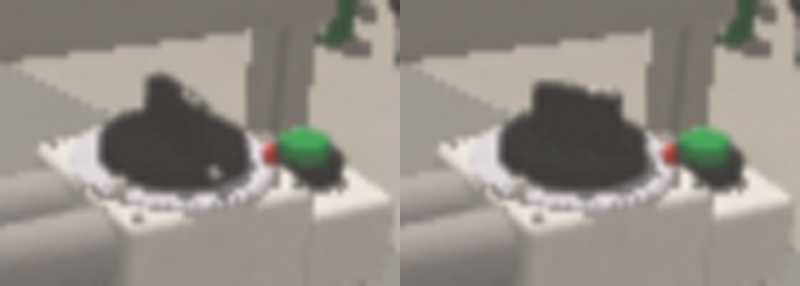

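Emit:
step_arm(
  deltas=[
    {"offset":[0,0,0],"roll":0.16},
    {"offset":[0,0,0],"roll":0.16},
    {"offset":[0,0,0],"roll":0.16},
    {"offset":[0,0,0],"roll":0.16},
    {"offset":[0,0,0],"roll":0.16},
    {"offset":[0,-5.4,0],"roll":0},
    {"offset":[0,-5.4,0],"roll":0},
    {"offset":[0.4,-5.4,0],"roll":0},
    {"offset":[0,-5.4,0],"roll":0},
    {"offset":[0,-5.4,0],"roll":0},
    {"offset":[0,0,0],"roll":0},
  ],
)

```text
t: 16.8
tool_pos: [0.5149, -0.0187, 0.2022]
orientation: [-3.115, 0.399, -0.0]
force: [-0.2, -0.4, -0.0]
opening: 0.0001
```

```bash
python3 st.py
```

```text
16.8 [ 0.5149 -0.0187  0.2022] yaw -0.2550159675548456 F [-0.1558 -0.4337 -0.0084] T [ 0.0027  0.0446 -0.0206] 0.00013732655228089832 q6 1.6893191319327514
```

Emit:
step_arm(
  deltas=[
    {"offset":[0.2,0.8,3],"roll":0},
    {"offset":[0,0,4],"roll":0},
    {"offset":[0,0,3],"roll":0},
    {"offset":[0,0,2],"roll":0},
    {"offset":[0,0,0.7],"roll":0},
    {"offset":[0,0,0],"roll":0},
  ],
)

```text
t: 17.55
tool_pos: [0.514, -0.0312, 0.0756]
orientation: [3.114, -0.408, -0.001]
force: [-3.7, -0.1, 4.6]
opening: 0.0004
```

Emit:
step_arm(
  deltas=[
    {"offset":[0,0,0.2],"roll":0},
    {"offset":[0,0,0.2],"roll":0},
    {"offset":[0,0,0.2],"roll":0},
    {"offset":[0,0,0],"roll":0},
  ],
)

```text
t: 18.05
tool_pos: [0.5152, -0.0313, 0.0735]
orientation: [3.114, -0.407, 0.002]
force: [-19.5, -0.0, 36.6]
opening: 0.0006
```

Emit:
step_arm(
  deltas=[
    {"offset":[0,0,0.2],"roll":0},
    {"offset":[0,0,0.2],"roll":0},
    {"offset":[0,0,0],"roll":0},
  ],
)

```text
t: 18.42
tool_pos: [0.5156, -0.0315, 0.0728]
orientation: [3.114, -0.407, 0.003]
force: [-34.8, 1.5, 65.0]
opening: 0.0005
```

Emit:
step_arm(
  deltas=[
    {"offset":[0,0,-0.5],"roll":0},
    {"offset":[0,0,-0.5],"roll":0},
    {"offset":[0,0,0],"roll":0},
  ],
)

```text
t: 18.8
tool_pos: [0.5154, -0.031, 0.0763]
orientation: [3.115, -0.408, 0.004]
force: [0.2, -1.4, 4.7]
opening: 0.0003
```

```bash
python3 st.py; python3 - <<'E'
from h import *
S=cams.read_camera("scene");cv2.imwrite("pics/k.png",cv2.resize(cv2.cvtColor(S["pixels"],cv2.COLOR_RGB2BGR)[70:220,240:440],None,fx=4,fy=4,interpolation=cv2.INTER_CUBIC))
E
```

```text
18.8 [ 0.5154 -0.031   0.0763] yaw -0.2603816441374926 F [ 0.187  -1.4203  4.6534] T [-0.3143 -0.0166  0.0164] 0.0002629963600381322 q6 1.6721650714449428
```

View pics/k.png

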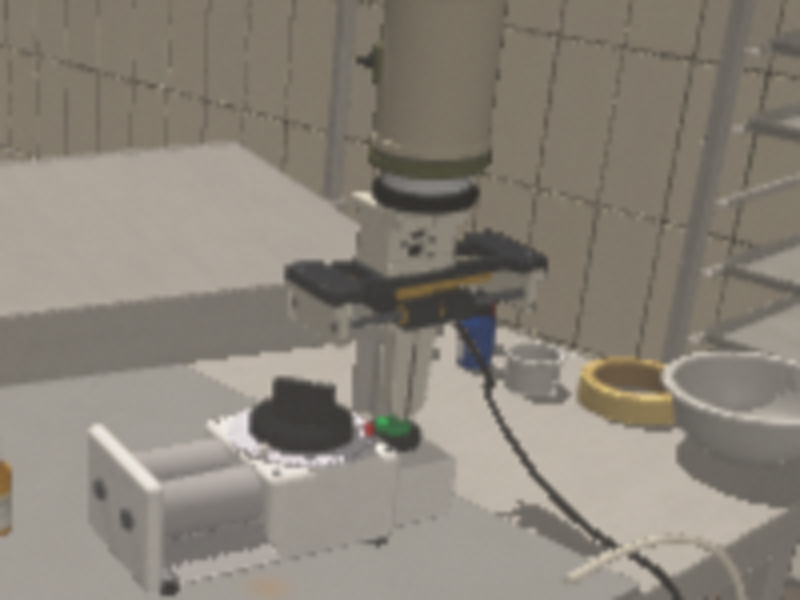

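```bash
python3 - <<'E'
from h import *
np.set_printoptions(precision=4,suppress=True)
P=cams.read_camera("top");S=cams.read_camera("scene")
tcp=robot.read_state()["tool_pos"]
k=lambda X:(np.array(proj(S,np.array(X)))-[240,70])*4
print("tcp in k.png",k(tcp),"tcp z-.015",k(tcp-[0,0,.015]))
# green blob centroid, before (old pictures)
C={}
for n,p in(("top",P),("scene",S)):
    im=cv2.imread(f"pics/{n}.png").astype(int);m=((im[...,1]>im[...,0]+30)&(im[...,1]>im[...,2]+30)).astype(np.uint8)
    l,lab,st,ce=cv2.connectedComponentsWithStats(m)
    for i in range(1,l):
        if st[i,4]>15 and abs(ce[i][0]-(391 if n=="top" else 339))<8 and abs(ce[i][1]-(221 if n=="top" else 177))<10: print(n,st[i],ce[i]);C[n]=ce[i]
if len(C)==2: print("green tri",tri([ray(P,C["top"]),ray(S,C["scene"])]))
print(C and [atz(P,C["top"],z) for z in(.06,.07,.08)])
# red bead check of calibration
print("bead k",k([.5001,.0214,.0875]))
for n in("top","scene"):
    cv2.imwrite
t=cv2.imread("pics/top.png")[130:230,380:480];cv2.imwrite("pics/slab.png",np.hstack([cv2.resize(t,(400,400)),cv2.resize(cv2.imread("pics/scene.png")[100:200,290:390],(400,400))]))
E
```

```text
tcp in k.png [397.4054 410.5061] tcp z-.015 [395.5348 427.7263]
top [384 216  13  11 105] [390.0667 221.    ]
scene [334 172   9   6  44] [337.8636 174.6364]
green tri [ 0.5137 -0.0226  0.0717]
[array([ 0.5156, -0.0263,  0.06  ]), array([ 0.514 , -0.0231,  0.07  ]), array([ 0.5125, -0.0198,  0.08  ])]
bead k [368.265  422.0109]
```

View pics/slab.png

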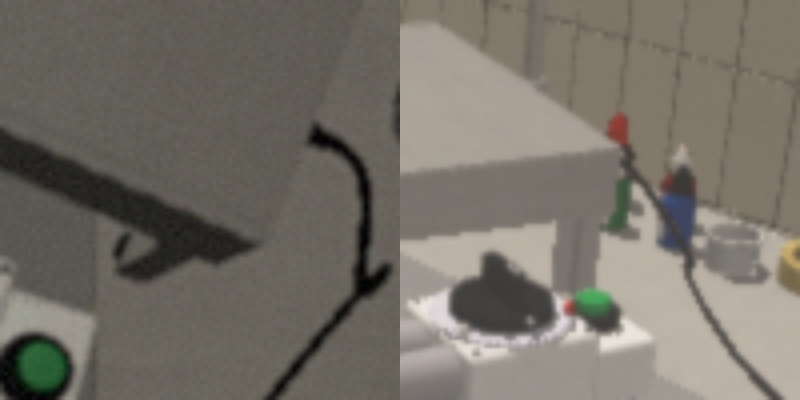

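Emit:
step_arm(
  deltas=[
    {"offset":[0,0,-0.2],"roll":0},
    {"offset":[0,0,0],"roll":0},
  ],
)

```text
t: 19.2
tool_pos: [0.5147, -0.0304, 0.0773]
orientation: [-3.115, 0.408, -0.001]
force: [0.7, -2.1, 2.8]
opening: 0.0003
```

Emit:
step_arm(
  deltas=[
    {"offset":[0,0,-0.2],"roll":0},
    {"offset":[0,0,0],"roll":0},
  ],
)

```text
t: 19.45
tool_pos: [0.5142, -0.0302, 0.079]
orientation: [-3.115, 0.407, 0.001]
force: [2.5, 0.4, 1.9]
opening: 0.0004
```

```bash
python3 st.py;python3 - <<'E'
from h import *
P=cams.read_camera("top");S=cams.read_camera("scene")
print(tri([ray(P,(445.5,190.75)),ray(S,(345,137.5))]),tri([ray(P,(445.5,190.75)),ray(S,(345,151))]))
E
```

```text
19.45 [ 0.5142 -0.0302  0.079 ] yaw -0.2601479623909634 F [2.4773 0.4443 1.8748] T [-0.0168 -0.2761 -0.0059] 0.00041460787826875844 q6 1.6723933189854316
[ 0.57191603 -0.11222654  0.15635775] [ 0.58694384 -0.14024291  0.09713342]
```

Emit:
step_arm(
  deltas=[
    {"offset":[0,0,-2],"roll":0},
    {"offset":[0,0,-5],"roll":0},
    {"offset":[0,0,-5],"roll":0},
    {"offset":[-1.5,4,0],"roll":0},
    {"offset":[-1.5,5,0],"roll":0},
    {"offset":[-1.5,5,0],"roll":0},
    {"offset":[-1.5,5,0],"roll":0},
    {"offset":[0,5,0],"roll":0},
    {"offset":[0,0,0],"roll":0},
    {"offset":[0,0,0],"roll":0},
  ],
)

```text
t: 20.8
tool_pos: [0.3943, -0.2461, 0.1984]
orientation: [-3.113, 0.409, 0.002]
force: [-0.3, 0.1, -0.5]
opening: 0.0008
```

```bash
python3 st.py; python3 - <<'E'
from h import *
S=cams.read_camera("scene");P=cams.read_camera("top")
n=cv2.cvtColor(S["pixels"],cv2.COLOR_RGB2BGR);o=cv2.imread("pics/scene2.png")
print("scene diff in sheeter region",np.abs(n.astype(int)-o)[150:220,260:360].mean(), np.abs(n.astype(int)-o)[150:220,260:360].max())
for t in("sugar_ornament","turntable","isomalt_jar","colour_bottle_3","pointer_tip","start_top"):
    r=cams.pinpoint(S,t);print(t,r[0] if r else None)
tc=cv2.cvtColor(P["pixels"],cv2.COLOR_RGB2BGR)[160:260,275:415];cv2.imwrite("pics/z.png",np.hstack([cv2.resize(tc,(560,400),interpolation=cv2.INTER_CUBIC),cv2.resize(n[150:200,305:335],(240,400),interpolation=cv2.INTER_CUBIC)]))
E
```

```text
20.8 [ 0.3943 -0.2461  0.1984] yaw -0.2609728140005683 F [-0.2984  0.1328 -0.532 ] T [ 0.0288 -0.0032 -0.0236] 0.0007588388104895407 q6 1.1628055925668837
scene diff in sheeter region 0.6250476190476191 4
sugar_ornament None
turntable {'xy': [196.7, 210.9], 'score': 0.77}
isomalt_jar {'xy': [212.1, 272.7], 'score': 0.65}
colour_bottle_3 {'xy': [235.3, 202.9], 'score': 0.72}
pointer_tip {'xy': [327.5, 177.4], 'score': 0.95}
start_top None
```

View pics/z.png

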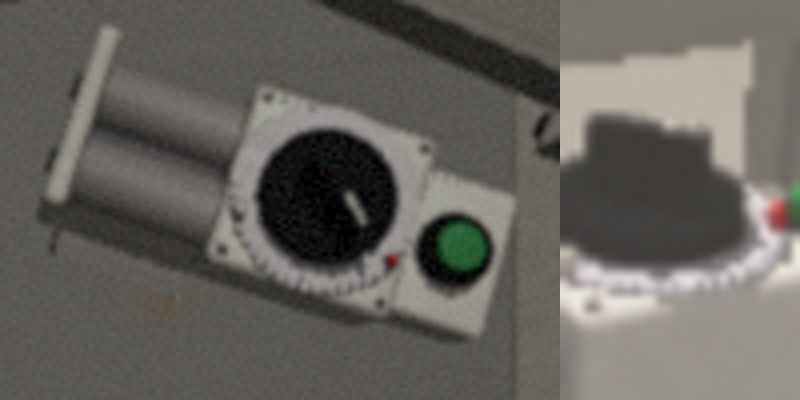

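```bash
python3 -c "
from plant import robot
print(robot.close_job())"
```

```text
the job is handed in; nothing more can be done
None
```

I set the selector to the notch by the red bead and pressed and released the start button. The job was handed in at about 21 s. No verdict came back, and two points below could still count against the run.

**Selector:** I lifted the knob about 9 mm out of parking, turned it about 0.79 rad to the right and felt for the notch with a light grip. The key was blocked on both sides (±0.25 Nm) and free in between, so I centred it there, lowered it and let go. In the scene camera the skirt edge matches the parked picture, so the knob is fully home.

**Button:** The force faded like a spring as I backed off, so it was the button I pressed. The last scene picture matches the one before the press within noise, so the button is up and the knob did not move. The arm is well clear and its force reads about zero.

**Open points:**
- **Pointer to bead:** I estimate about 15–16 mm from the knob's angle, against the 18 mm limit. The network's points gave 17–22 mm, and my own pixel reading about 14 mm. I relied on the blocking felt on both sides to take it as the right notch.
- **Press force:** I pushed too hard. The button's top was higher than the cameras suggested, and the force peaked at about 65 N with a 35 N sideways part. I believe the fingertips carried it against the button's stop. The gripper body was also close to the raised shelf behind, so I can't rule out that it touched there, where the limit is 40 N.
- **Bystanders:** The jar, bottle and turntable were found where they started, within about 3 pixels. The sugar ornament was not detected in the last check, though the arm never came near it.

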